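# Test the pass conveyor's emergency stop and restart the belt

### The job

Test the emergency stop of the pass conveyor: press the big red mushroom button straight in until it latches, take the finger off so that it is seen to stay in, then push one of its raised ribs round clockwise (seen from above) until it pops back out. After that restart the belt by pressing the green button on the grey box fully in and letting go. Only push with the fingers, without clamping or striking the red button hard; lift nothing, and leave the dishes and other loose things where they stand.

Things in the scene. Friction and masses are not known exactly. Their poses are not given: they have to be found in the camera images.
- stop_box: yellow emergency-stop station fixed to the table, 96 x 96 x 44 mm with a 60 mm wide black collar on top up to 52 mm; origin at the centre of its underside, z up. The big red mushroom button (84 mm across) sits on its vertical axis
- start_box: grey start station fixed to the table, 80 x 80 x 40 mm with one green push button on top; origin at the centre of its underside, z up. The two stations stand one on the left and one on the right, and may change places. Between them at the back stand three fixed pitchers 218 mm tall in clear pans, and at the left back a black tub 140 mm tall: cross from side to side well above them or nearer the robot
- stop_top (a point): centre of the top of the red button: a flat 28 mm wide boss with a white dot, 98 mm above the table when out. Its frame turns with the button. Press here. Below the boss the flat red disc (84 mm across) has its upper face 20 mm lower. Latched, all of the button is about 7 mm lower; keep fingertips 9 mm or more above the disc while turning, so that it can pop up
- rib_left (a point): on the red button: point on the upright push face of the rib along the button's own +y, 31 mm from the axis, 7 mm below the rib's top edge. The two opposite ribs run radially from 12 to 40 mm from the axis and stand 18 mm above the disc; each slopes down gently on its other side. A fingertip pushing squarely on this face (towards the button's own +x) turns the button clockwise seen from above
- rib_right (a point): the same point on the opposite rib, along the button's own -y (push towards the button's own -x); pushing either rib alone is enough
- stop_press (a joint): how far the red button is pressed in, m: 0 out, 0.0085 at the bottom stop; needs 3.5 N to start and 8 N at the bottom. Pressed beyond about 0.0075 it latches and then rests at about 0.007 when let go
- stop_twist (a joint): rotation of the red button, rad, growing clockwise seen from above, 0 to 0.75, sprung back to 0 (1 N at the ribs at first, up to about 5 N near the release). When latched, turning it to about 0.5 to 0.55 frees the latch and the button springs out to 0
- start_top (a point): centre of the top of the green button (34 mm across), facing up
- start (a joint): how far the green button is pressed in, m: 0 out, 0.006 fully in; springs back; 5 N fully in
- ramekin_red: white ramekin with red sauce, 65 mm wide, 37 mm tall, loose; stands about 125 mm in front of the yellow station; origin at the centre of its underside
- ramekin_white: empty white ramekin, 65 mm wide, 37 mm tall, loose; stands about 115 mm in front of the grey station; origin at the centre of its underside
- shaker: white shaker, 41 mm wide, 84 mm tall, loose; origin at the centre of its underside
- sauce_bottle: green sauce bottle with black cap, 41 mm wide, 154 mm tall, loose; origin at the centre of its underside
- bell: chrome service bell with a black foot, 85 mm wide, 64 mm tall, loose; origin at the centre of its underside
- tape: roll of beige tape lying flat, 98 mm wide, 24 mm tall, loose; origin at the centre of its underside

How it is judged (in metres and radians):
On the way, in this order (a step that is already met when the one before it is completed fails the run):
1. the red stop button is pressed in, latched, and let go (value of joint stop_press above 0.006 m and contact force between the fingers and stop_box below 0.3 N), for 0.2 s.
2. the red button has been turned clockwise while latched (value of joint stop_press above 0.005 m and value of joint stop_twist above 0.3 rad).
3. the latch is released and the red button is out again (value of joint stop_press below 0.0015 m), for 0.1 s.
4. the green start button is pressed fully in (value of joint start above 0.0045 m), for 0.02 s.
At the end, for the whole second after the job is handed in: the red button is out (pressed in less than 1.5 mm) and turned back to within 0.1 rad, the green button is out (less than 1 mm), and every loose thing is within 20 mm of where it stood (value of joint stop_press below 0.0015 m and value of joint stop_twist below 0.1 rad and value of joint start below 0.001 m and distance of each of ramekin_red, ramekin_white, shaker, sauce_bottle, bell, tape from where it was at the start of the episode below 0.02 m); the robot touches nothing.
It fails at once if the green start button is pressed (over 3 mm) while the red stop is in (over 3 mm) (value of joint each of start, stop_press above 0.003 m).
It fails at once if the red button or its station is clamped or struck with more than 45 N (contact force between the fingers and stop_box above 45 N).
It fails at once if a loose bystander is moved or lifted by more than 20 mm (distance of any of ramekin_red, ramekin_white, shaker, sauce_bottle, bell, tape from where it was at the start of the episode above 0.02 m).
It also fails if it takes over 58 s, if anything falls off the work surface, if the arm or the gripper's body presses on something with over 40 N, if the wrist force passes 120 N, or if a joint passes its speed limit or range.

### The arm

A 6-joint arm with a two-finger parallel gripper is mounted at the origin on a cart in front of the work surface, level with it; the furniture and walls round the work are solid. World frame = base frame: x ahead of the robot, y to its left, z up, the work surface at z = 0. Lengths are in m, angles in degrees, forces in N, time in s.
With the tool pointing down it reaches from about 0.325 to 0.85 m from the base axis. Payload 15.5 kg.
Tool frame: the origin (TCP) lies at the very end of the fingers, on their centre line; the grasp point (between the pads) lies arm.grip_depth behind it (arm.grip_depth is the distance from the TCP to the grasp point, in m); z points along the fingers, y is the line along which they close (so a half turn about z gives the same grasp; the last joint's range is limited). The gripper opens to 91 mm and grips with 3 to 60 N. Pads are 32 mm wide; open, the fingers measure 118 mm over their backs; the gripper's body (76 mm by 178 mm) begins 60 mm behind the grasp point.
Start: joints at [60.361, 28.281, 77.091, -0, 74.628, -5.472], TCP at [0.256, 0.57, 0.214] pointing down, gripper open.
Joint ranges: [-166.48, 166.48], [-47.26, 123.95], [12.59, 153.08], [-70.14, 250.14], [6.76, 159.57], [-176.63, 176.63]. Speed limits (degrees/s): [108.29, 108.29, 147.25, 172.46, 172.46, 172.46].

### API

Orientations are given as a 3x3 rotation matrix whose columns are the frame's x, y, z axes.
In Python, from rig import arm gives the robot as it stands. Calls block until the motion is done:
- arm.move_to(position, orientation): joint-space move of the TCP to a pose.
- arm.move_l(position, orientation=None, feed=0.15): straight line of the TCP; orientation=None keeps the orientation; feed is the mean speed in m/s.
- arm.move_joints(angles): joint-space move.
- arm.grip(opening): finger opening in m; the grip force is fixed at half the most; returns when the fingers have stopped.
- arm.sleep(seconds).
- arm.solve_ik(position, orientation): joint angles nearest the present ones, or None.
- arm.snapshot(name): name is "scene" or "top"; returns the picture (420x560x3 uint8, red, green, blue); there is no depth.
- arm.get_calibration(name): a dict with "intrinsics" (3x3 intrinsics, pixels), "k1" (the pictures are not rectified: a ray, as slopes to the right and down, at radius r is drawn at 1 + k1 r^2 times it, then the intrinsics apply), "cam_to_world" (4x4, takes a point from camera to world coordinates). Camera axes: x right, y down, z forward; pixel columns grow to the right and rows downward; lengths in m; the calibration is good to about 2 mm. A picture is of the moment at which its call begins. get_calibration takes no time and is no camera call.
A pose or a line that the arm cannot do raises arm.Unreachable and nothing moves.
- arm.sign_off(): hands the job in; it is judged then, once.
Readings, each from a call of its own:
- arm.current_t(): time.
- arm.current_joint_positions(): joint angles.
- arm.current_dq(): joint speeds.
- arm.current_tau(): joint torques, N m.
- arm.current_ee_pos(): TCP position.
- arm.current_tool_rot(): TCP orientation.
- arm.current_force(): force on the tool from outside, world axes, zero at the start.
- arm.current_torque(): the same for the moment, N m.
- arm.current_width(): finger opening in m.
- arm.current_grasp_force(): force on a finger pad.
Only numpy, scipy, OpenCV 4.12 (cv2) and the standard library are available. Lean on these libraries where they do the work, as an engineer would, in place of code of your own. Each camera call takes 0.05 s, during which the arm holds its last target. There are 200 camera calls.

## Working session

There is one attempt and no reset: what is moved stays moved. The work goes in short steps, each a Python script; the robot and the scene stay as the last script left them, time stands still between calls to the robot, and variables do not carry over. Pictures are saved under pics/ and viewed, at most 10 in all, crops included, and the job is handed in when it is done.

```bash
mkdir -p pics; ls; python3 - <<'E'
from rig import arm
import cv2
for n in("scene","top"):
    im=arm.snapshot(n); cv2.imwrite(f"pics/{n}0.png",im[:,:,::-1]); c=arm.get_calibration(n); print(n,c)
print(arm.grip_depth,arm.current_t(),arm.current_tool_rot())
E
```

```text
pics
scene {'intrinsics': array([[412.80379799,   0.        , 274.47888983],
       [  0.        , 412.80379799, 209.09366826],
       [  0.        ,   0.        ,   1.        ]]), 'k1': -0.10262278587818909, 'cam_to_world': array([[ 0.64962602, -0.47939711,  0.59005461, -0.32481052],
       [-0.76014864, -0.4224976 ,  0.49362924, -0.69000896],
       [ 0.01265222, -0.76920361, -0.6388785 ,  0.99507856],
       [ 0.        ,  0.        ,  0.        ,  1.        ]])}
top {'intrinsics': array([[392.44566831,   0.        , 278.11048565],
       [  0.        , 392.44566831, 209.06188972],
       [  0.        ,   0.        ,   1.        ]]), 'k1': -0.06408598944516479, 'cam_to_world': array([[-0.02747998, -0.99462571,  0.09982258,  0.40230189],
       [-0.99960632,  0.02790773,  0.00289106,  0.03478823],
       [-0.00566135, -0.09970383, -0.99500105,  1.43689319],
       [ 0.        ,  0.        ,  0.        ,  1.        ]])}
0.0188 0.1 [[-9.12335065e-01  4.09444031e-01 -5.60869694e-04]
 [ 4.09444387e-01  9.12334651e-01 -8.82771078e-04]
 [ 1.50255508e-04 -1.03502796e-03 -9.99999453e-01]]
```

View pics/top0.png

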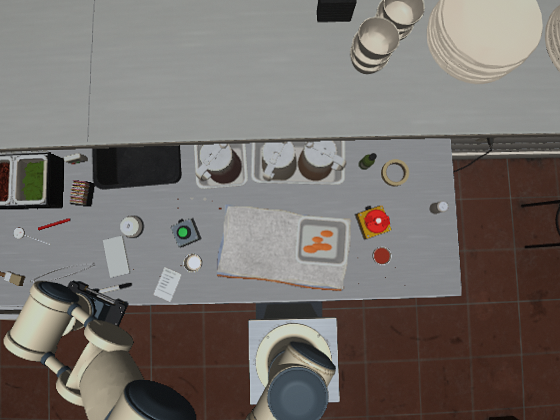

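View pics/scene0.png

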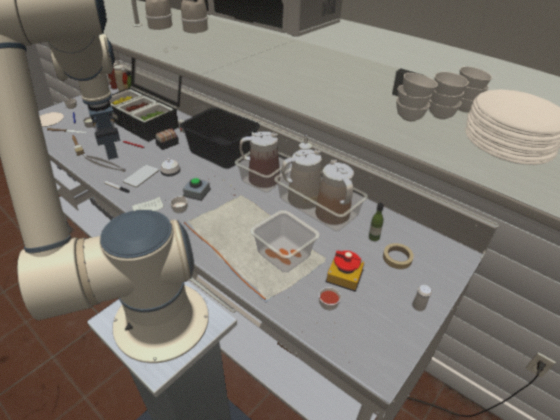

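The top view shows the yellow stop box at about (375,221) on the right and the grey box with its green button at (185,232) on the left. The red-sauce ramekin is at (382,256). Next I'll zoom in for the rib direction.

```bash
cat > h.py <<'E'
import numpy as np, cv2
from rig import arm
def ray(n,px):
    c=arm.get_calibration(n); K=c["intrinsics"]; k=c["k1"]
    px=np.array(px,float).reshape(-1,1,2)
    u=cv2.undistortPoints(px,K,np.array([k,0,0,0,0.])).reshape(-1,2)
    T=c["cam_to_world"]; d=np.c_[u,np.ones(len(u))]@T[:3,:3].T
    return T[:3,3],d
def onplane(n,px,z):
    o,d=ray(n,px); return o+d*((z-o[2])/d[:,2])[:,None]
def meet(p1,p2):
    o1,d1=ray("top",[p1]);o2,d2=ray("scene",[p2]); d1=d1[0];d2=d2[0]
    s=np.linalg.lstsq(np.c_[d1,-d2],o2-o1,rcond=None)[0]
    a,b=o1+d1*s[0],o2+d2*s[1]; return (a+b)/2,np.linalg.norm(a-b)
def down(a):  # tool pointing down, closing axis y at world angle a (rad)
    y=np.array([np.cos(a),np.sin(a),0]); z=np.array([0,0,-1.]); return np.c_[np.cross(y,z),y,z]
E
python3 - <<'E'
from h import *
out=[]
for n,(c0,r0,c1,r1) in {"top":(350,195,404,245),"scene":(320,240,374,290)}.items():
    im=cv2.imread(f"pics/{n}0.png"); h=cv2.cvtColor(im,cv2.COLOR_BGR2HSV)
    out.append(cv2.resize(im[r0:r1,c0:c1],None,fx=7,fy=7,interpolation=cv2.INTER_CUBIC))
    H,S,V=cv2.split(h)
    m={"red":((H<6)|(H>174))&(S>180)&(V>110),"yel":(H>15)&(H<32)&(S>150),"green":(H>40)&(H<80)&(S>130)&(V>60)}
    for k,v in m.items():
        q,l,s,c=cv2.connectedComponentsWithStats(v.astype(np.uint8))
        for i in range(1,q):
            if s[i,4]>25: print(n,k,s[i],c[i].round(2))
    w=(S[r0:r1,c0:c1]<110)&(V[r0:r1,c0:c1]>170)
    print("white",[(a+c0,b+r0) for b,a in np.argwhere(w)][:40])
cv2.imwrite("pics/crop0.png",np.hstack(out))
E
```

```text
top red [364 210  26  23 397] [376.35 220.91]
top red [ 38 219  32  11  61] [ 53.23 223.85]
top red [375 249  14  14 164] [381.4  255.56]
top yel [357 206  34  33 282] [368.74 223.09]
top green [ 22 161  21  39 628] [ 33.24 180.69]
top green [178 227  10  10  75] [182.44 231.85]
white [(np.int64(377), np.int64(218)), (np.int64(378), np.int64(218)), (np.int64(379), np.int64(218)), (np.int64(376), np.int64(219)), (np.int64(377), np.int64(219)), (np.int64(378), np.int64(219)), (np.int64(379), np.int64(219)), (np.int64(380), np.int64(219)), (np.int64(376), np.int64(220)), (np.int64(377), np.int64(220)), (np.int64(378), np.int64(220)), (np.int64(379), np.int64(220)), (np.int64(380), np.int64(220)), (np.int64(376), np.int64(221)), (np.int64(377), np.int64(221)), (np.int64(378), np.int64(221)), (np.int64(379), np.int64(221)), (np.int64(380), np.int64(221)), (np.int64(377), np.int64(222)), (np.int64(378), np.int64(222)), (np.int64(379), np.int64(222)), (np.int64(380), np.int64(222)), (np.int64(378), np.int64(223))]
scene red [335 254  25  16 254] [347.84 262.66]
scene yel [113  97  18   7  4
[... 653 characters left out ...]
.int64(347), np.int64(254)), (np.int64(348), np.int64(254)), (np.int64(349), np.int64(254)), (np.int64(350), np.int64(254)), (np.int64(351), np.int64(254)), (np.int64(357), np.int64(254)), (np.int64(320), np.int64(255)), (np.int64(346), np.int64(255)), (np.int64(347), np.int64(255)), (np.int64(348), np.int64(255)), (np.int64(349), np.int64(255)), (np.int64(350), np.int64(255)), (np.int64(351), np.int64(255)), (np.int64(320), np.int64(256)), (np.int64(321), np.int64(256)), (np.int64(322), np.int64(256)), (np.int64(347), np.int64(256)), (np.int64(348), np.int64(256)), (np.int64(349), np.int64(256)), (np.int64(350), np.int64(256)), (np.int64(320), np.int64(257)), (np.int64(321), np.int64(257))]
```

View pics/crop0.png

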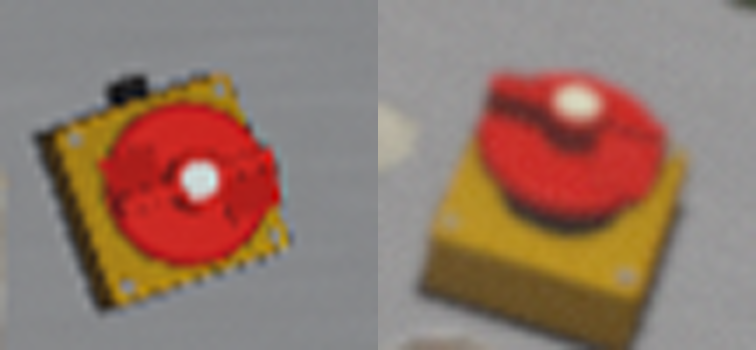

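The ribs lie along the box's y axis, tilted about 18° in the picture. The left rib's push face is on the side towards the robot. Next step is triangulating the points.

```bash
python3 - <<'E'
from h import *
g={}
for n,(c0,r0,c1,r1),dot in (("top",(172,222,198,242),(378.2,220.3)),("scene",(186,172,210,196),(348.3,254.2))):
    im=cv2.imread(f"pics/{n}0.png")[r0:r1,c0:c1].astype(int); B,G,R=im[...,0],im[...,1],im[...,2]
    m=(G>R*1.5+10)&(G>B*1.3); ys,xs=np.nonzero(m); g[n]=(xs.mean()+c0,ys.mean()+r0); print(n,g[n],len(xs),np.ptp(xs),np.ptp(ys))
    im=cv2.imread(f"pics/{n}0.png"); 
    a,b=int(dot[0])-5,int(dot[1])-4
    p=im[b:b+10,a:a+11].astype(float); w=np.clip(p[...,:2].mean(2)-90,0,None)
    if n=="scene": w[:1]=0
    Y,X=np.mgrid[b:b+10,a:a+11]; d=((X*w).sum()/w.sum(),(Y*w).sum()/w.sum()); g[n+"d"]=d; print("dot",d)
    print(onplane(n,[d],.098))
print("stop",meet(g["topd"],g["scened"])); print("start",meet(g["top"],g["scene"]))
for z in(.045,.05,.055): print(z,onplane("top",[g["top"]],z),onplane("scene",[g["scene"]],z))
# box top edges (z=.044): back edge, front edge, in top crop coords
pc=np.array([(42,137),(218,76),(290,242),(110,305)])/7-.43+np.array([350,195])
P=onplane("top",pc,.044); print(P, P.mean(0))
for i in range(4):
    e=P[(i+1)%4]-P[i]; print(np.hypot(*e[:2]),np.degrees(np.arctan2(e[1],e[0])))
q=np.array([(115,208),(180,183)])/7-.43+np.array([350,195]); r=onplane("top",q,.096);print(r); e=r[0]-r[1];print(np.degrees(np.arctan2(e[1],e[0])))
im=cv2.imread("pics/top0.png")[205:238,360:395];cv2.imwrite("pics/c1.png",cv2.resize(im,None,fx=20,fy=16,interpolation=cv2.INTER_NEAREST))
E
```

```text
top (np.float64(182.55844155844156), np.float64(231.84415584415584)) 77 9 9
dot (np.float64(378.1055352143011), np.float64(220.18824036183503))
[[ 0.48868389 -0.30298758  0.098     ]]
scene (np.float64(194.925), np.float64(180.725)) 40 8 5
dot (np.float64(348.2279656979514), np.float64(253.8592186755598))
[[ 0.49010106 -0.3025081   0.098     ]]
stop (array([ 0.48876245, -0.30287959,  0.09924458]), np.float64(0.0005061318218090721))
start (array([0.46915473, 0.37880394, 0.05636301]), np.float64(0.0006338026402435776))
0.045 [[0.46993901 0.38141386 0.045     ]] [[0.47856359 0.39200104 0.045     ]]
0.05 [[0.46969604 0.3801687  0.05      ]] [[0.47433565 0.38630672 0.05      ]]
0.055 [[0.46945307 0.37892354 0.055     ]] [[0.47010772 0.3806124  0.055     ]]
[[ 0.51608718 -0.23689302  0.044     ]
 [ 0.54481351 -0.32879817  0.044     ]
 [ 0.45889352 -0.36122419  0.044     ]
 [ 0.42968994 -0.26756184  0.044     ]] [ 0.48737104 -0.2986193   0.044     ]
0.0962899789082737 -72.64258323150435
0.0918351251623876 -159.32360457243684
0.09810954909786353 107.31729555598618
0.09167911603708659 19.543571153252937
[[ 0.47595762 -0.26101154  0.096     ]
 [ 0.4872909  -0.29365104  0.096     ]]
109.14832455718556
```

View pics/c1.png

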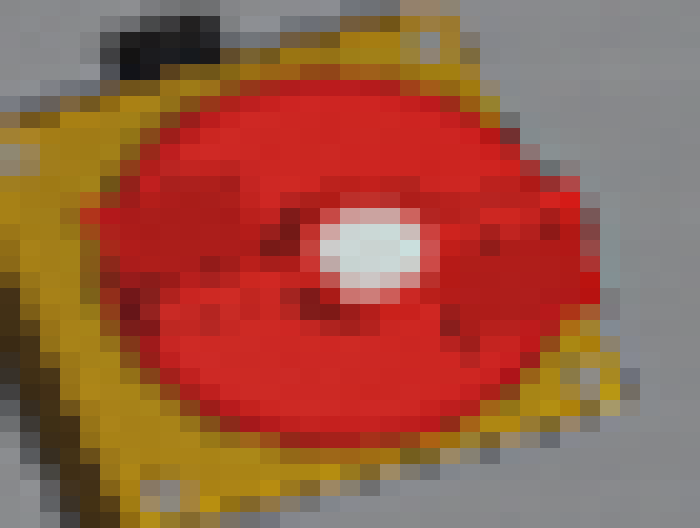

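```bash
cat >> h.py <<'E'
C=np.array([.489,-.3029]); YAW=np.radians(18.3)
def f(): return np.array(arm.current_force())
def press(top,depth,fmax):
    """step down in 1 mm from 'top' until fmax or depth; log"""
    p=np.array(arm.current_ee_pos())
    arm.move_l([p[0],p[1],top+.008],feed=.08); z=top+.008; log=[]; f0=f()[2]
    while z>top-depth:
        z-=.001; arm.move_l([p[0],p[1],z],feed=.02); F=f()[2]-f0; log.append((round(z,4),round(arm.current_ee_pos()[2],4),round(F,1)))
        if F>fmax: break
    return log
E
python3 - <<'E'
from h import *
arm.grip(0.0); print(arm.current_width(),f())
R=arm.current_tool_rot()
arm.move_l([.25,.45,.36],R,feed=.25)
a=YAW-np.pi/2
arm.move_to([.42,.0,.36],down(a+.6))
arm.move_to([*C,.22],down(a))
arm.move_l([*C,.13],feed=.15)
print(arm.current_joint_positions(),arm.current_t(),f())
print(press(.099,.014,13))
arm.move_l([*C,.125],feed=.08); arm.sleep(.3); print(f(),arm.current_t())
im=arm.snapshot("scene"); arm.move_l([*C,.17])
cv2.imwrite("pics/s1.png",cv2.resize(im[200:320,260:420,::-1],None,fx=4,fy=4,interpolation=cv2.INTER_CUBIC))
E
```

```text
0.000625446891773002 [-0.34659867 -0.24866373  0.27700948]
[-3.76889749e+01  2.96617426e+01  8.97785400e+01  1.88491700e-03
  6.04903122e+01  3.39772300e+01] 6.1583 [ 0.41492628 -0.27002048 -0.58137274]
[(0.106, np.float64(0.1063), np.float64(-0.5)), (0.105, np.float64(0.105), np.float64(0.8)), (0.104, np.float64(0.1039), np.float64(0.5)), (0.103, np.float64(0.1029), np.float64(-1.2)), (0.102, np.float64(0.102), np.float64(-0.5)), (0.101, np.float64(0.1009), np.float64(-0.5)), (0.1, np.float64(0.0999), np.float64(-0.2)), (0.099, np.float64(0.0989), np.float64(-0.2)), (0.098, np.float64(0.0981), np.float64(2.0)), (0.097, np.float64(0.0971), np.float64(3.1)), (0.096, np.float64(0.096), np.float64(4.0)), (0.095, np.float64(0.095), np.float64(3.3)), (0.094, np.float64(0.094), np.float64(3.8)), (0.093, np.float64(0.093), np.float64(5.3)), (0.092, np.float64(0.0921), np.float64(5.4)), (0.091, np.float64(0.0911), np.float64(6.5)), (0.09, np.float64(0.0901), np.float64(7.0)), (0.089, np.float64(0.0897), np.float64(13.8))]
[-0.81665174 -0.47962751  0.47295716] 12.0
```

View pics/s1.png

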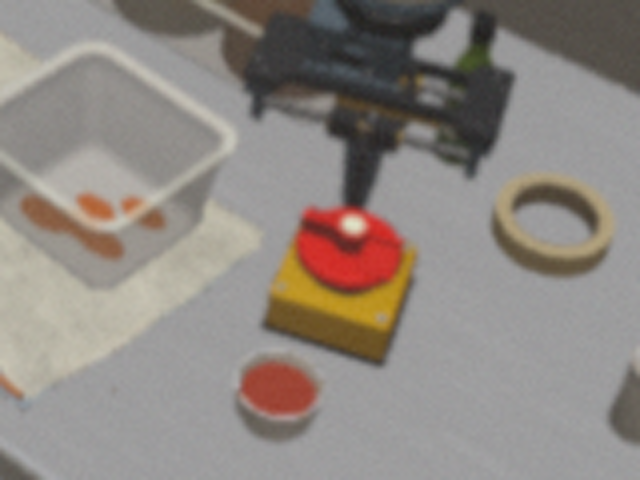

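The button sits lower on its collar and has stayed in, so it is latched. The left rib's push face points towards the robot, as expected. Now the turn.

```bash
python3 - <<'E'
from h import *
def pose(t,z):
    g=YAW-t; c,s=np.cos(g),np.sin(g)
    return [*(C+np.array([[c,-s],[s,c]])@[-.016,.032]),z], down(g-np.pi/2), np.array([c,s,0])
p,R,_=pose(-.4,.13); arm.move_l(p,R); p[2]=.081; arm.move_l(p,R,feed=.06)
f0=f(); print(f0,arm.current_ee_pos(),p,arm.current_t()); peak=0
for t in np.arange(-.36,.70,.04):
    p,R,u=pose(t,.081); arm.move_l(p,R,feed=.03)
    F=f()-f0; push=-F@u; print(round(t,2),push.round(1),F.round(1)); peak=max(peak,push)
    if abs(push)>25 or np.linalg.norm(F)>30: break
    if t>.45 and peak>3 and push<peak-2.5 : break
print(arm.current_t())
im=arm.snapshot("scene")
cv2.imwrite("pics/s2.png",cv2.resize(im[200:320,260:420,::-1],None,fx=4,fy=4,interpolation=cv2.INTER_CUBIC))
E
```

```text
[ 0.3814585   0.29765079 -0.16362402] [ 0.45606063 -0.28952566  0.08125935] [np.float64(0.4558789735844548), np.float64(-0.2893723391090419), 0.081] 14.0167
-0.36 -0.4 [0.3 0.3 0.1]
-0.32 0.3 [-0.9  0.7  0. ]
-0.28 0.4 [-0.5  0.   0.7]
-0.24 -0.1 [-0.4  0.8  0.8]
-0.2 1.0 [-1.2  0.   1. ]
-0.16 0.5 [-0.2 -0.7  0.1]
-0.12 0.4 [-0.1 -0.6  0.6]
-0.08 2.2 [-1.7 -1.6  0.3]
-0.04 0.4 [-0.1 -0.8  0. ]
-0.0 0.8 [-0.5 -0.9  0.3]
0.04 0.6 [-0.6  0.2 -0.2]
0.08 1.6 [-1.5 -0.6  0.1]
0.12 1.5 [-1.6  0.4  0.3]
0.16 2.3 [-2.4  0.4  0.9]
0.2 1.7 [-1.7 -0.2  0.3]
0.24 3.3 [-3.3  0.4  2. ]
0.28 2.9 [-2.9  0.5  2.1]
0.32 4.3 [-4.3  0.5  2.7]
0.36 3.9 [-3.8  0.9  2.3]
0.4 2.6 [-2.6  0.8  1.4]
0.44 4.2 [-4.1  0.6  0.6]
0.48 3.6 [-3.6  0.3  2.5]
0.52 2.7 [-2.4  1.5  1.7]
0.56 3.4 [-3.3  0.9  1.8]
0.6 3.6 [-3.   2.5  3.1]
0.64 5.6 [-5.   2.6  2.2]
0.68 6.5 [-5.8  3.1  3.6]
20.7667
```

View pics/s2.png

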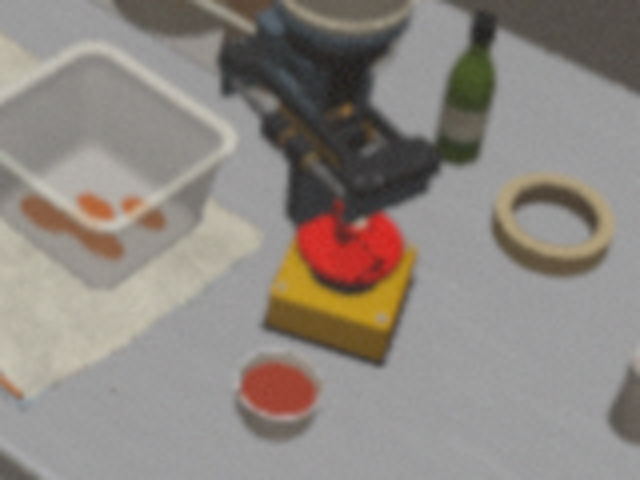

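The button is turned and the black collar shows again below the disc, so it appears to have popped out. I'll back off and check.

```bash
python3 - <<'E'
from h import *
def pose(t,z):
    g=YAW-t; c,s=np.cos(g),np.sin(g)
    return [*(C+np.array([[c,-s],[s,c]])@[-.016,.032]),z], down(g-np.pi/2)
for t in (.5,.3,.1,-.1,-.3,-.45):
    p,R=pose(t,.081); arm.move_l(p,R,feed=.06)
print(f()); p[2]=.20; arm.move_l(p,R); arm.move_to([.42,-.1,.30],R)
print(arm.current_t())
im=arm.snapshot("scene"); 
cv2.imwrite("pics/s3.png",cv2.resize(im[200:320,260:420,::-1],None,fx=4,fy=4,interpolation=cv2.INTER_CUBIC))
E
```

```text
[-0.16463712  0.38563861 -0.53997815]
24.6667
```

View pics/s3.png

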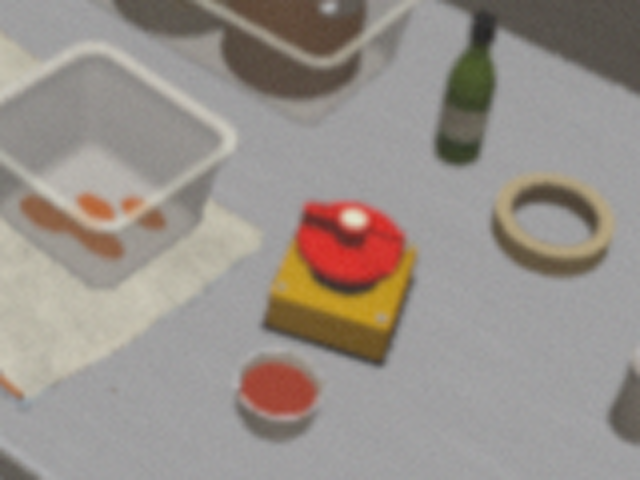

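The red button is out, with its dot back at about (348,254), and has turned back. Now the green button.

```bash
python3 - <<'E'
from h import *
G=[.4693,.379]; R=down(np.radians(45))
arm.move_to([.42,.1,.33],down(0)); arm.move_to([*G,.20],R); arm.move_l([*G,.085])
print(arm.current_t()); print(press(.058,.03,9.5)); arm.sleep(.1)
arm.move_l([*G,.12],feed=.1); arm.move_l([*G,.28]); arm.move_to([.30,.33,.33],R); print(arm.current_t(),f())
cv2.imwrite("pics/s4.png",arm.snapshot("scene")[:,:,::-1])
E
```

```text
27.65
[(0.065, np.float64(0.0652), np.float64(0.4)), (0.064, np.float64(0.064), np.float64(0.3)), (0.063, np.float64(0.0629), np.float64(0.0)), (0.062, np.float64(0.062), np.float64(1.6)), (0.061, np.float64(0.061), np.float64(2.2)), (0.06, np.float64(0.06), np.float64(3.5)), (0.059, np.float64(0.059), np.float64(2.6)), (0.058, np.float64(0.058), np.float64(4.1)), (0.057, np.float64(0.057), np.float64(4.7)), (0.056, np.float64(0.0562), np.float64(8.5)), (0.055, np.float64(0.056), np.float64(22.1))]
33.6667 [0.610178   0.49813474 0.64595669]
```

View pics/s4.png

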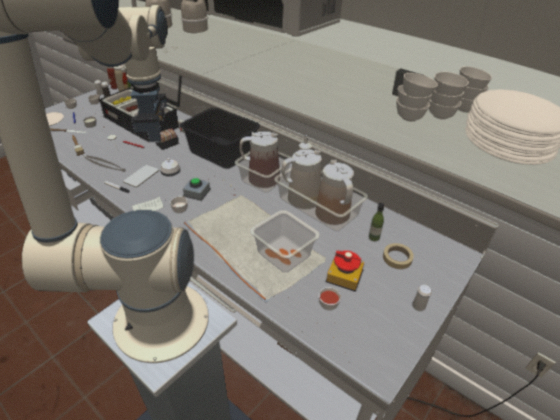

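The green button travelled about 6 mm to its stop and came back out. Nothing has moved and the arm is clear, so I'm handing in.

```bash
python3 -c "
from rig import arm
print(arm.sign_off())"
```

```text
the job is handed in; nothing more can be done
None
```

I handed the job in at about 34 s: the red stop was pressed and stayed latched, turned clockwise until it popped out, then the green button was pressed fully in and released; the last picture shows both buttons out and the loose things in place, but sign-off returned no verdict.

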